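# Load the picket boring machine and switch it back on

## Task

Turn the boring machine's isolator off before you touch the machine. Then load every loose fence picket into the machine, one to a nest: draw the nest's sprung arm back until it stays, lay the picket flat with its square end against the end stop and its side against the fence, and let the arm spring back so that it presses the picket fully home. When all the pickets are held, turn the isolator on again, and leave the other things on the bench alone.

Things in the scene. Friction and masses are not known exactly. Their poses are not given: they have to be found in the camera images.
- machine: Bench boring machine, fixed: green base, aluminium deck 280 mm deep (x), 380 mm wide (y), 50 mm above the bench. Origin: centre of underside; x points to its far side, y left, z up. On it are three nests (0 right, 1 middle, 2 left), 115 mm apart, each with an end stop (steel roller) at the far end, a steel fence on its right and a sprung curved arm at the near end.
- isobox: Grey steel box of the machine's isolator, fixed to the bench right of the machine: 90 x 90 x 60 mm, conduit gland on its +x side. Origin: centre of its underside.
- isolator (a joint): Rotary isolator handle on the box, vertical axis: 0 = ON (bar along the box's y axis; so at the start), 1.57 = OFF (bar along the box's x axis, a quarter turn counter-clockwise seen from above). Sprung over centre: it snaps to whichever end is nearer and stays; turning it takes up to 0.2 N m.
- isolator_grip (a point): Point on the handle's axis at gripping height, 92 mm above the bench; turns with the handle. The handle is an upright red bar 58 mm long (this point's y), 14 mm thick (x); its top is 11 mm above this point, the dish at its foot (radius 26 mm) 22 mm below. White mark on the bar's +y end.
- nest0 (a point): Nest 0: corner where stop and fence faces meet, at deck height; axes as machine's. A picket that is home has its foot on the stop (x = 0), right edge on the fence (y = 0): centre at x -70, y 22, z 9 mm. The stop is a free steel roller (16 mm, at y 15), 15 mm high; fence 14 mm high: two blocks, x -4 to -42 and -95 to -133, with a finger gap between. 45 mm is free to the left.
- clip0 (a joint): Curved arm of nest 0, swings level about a pivot at x -181, y 0.5 mm from point nest0; grows counter-clockwise from above. 0 = shut, nest empty; about 0.2 = white nose pressing (7 N) on a home picket's left clipped corner, driving it to fence and stop; 1.1 = fully back. Spring goes over centre at 0.7: it shuts from below, stays open from above. Damped: shuts in 1 s. Clear of the picket from 0.6.
- clip0_post (a point): Black upright thumb post on the free end of nest 0's arm: 14 mm diameter, 85 mm from the pivot axis, top 52 mm above the deck; this point is 36 mm above the deck. Its bearing from the pivot is 0.708 rad (counter-clockwise of the machine's x) plus the joint value. Moving the arm by it takes up to 8 N.
- nest1 (a point): Nest 1: corner where stop and fence faces meet, at deck height; axes as machine's. A picket that is home has its foot on the stop (x = 0), right edge on the fence (y = 0): centre at x -70, y 22, z 9 mm. The stop is a free steel roller (16 mm, at y 15), 15 mm high; fence 14 mm high: two blocks, x -4 to -42 and -95 to -133, with a finger gap between. 45 mm is free to the left.
- clip1 (a joint): Curved arm of nest 1, swings level about a pivot at x -181, y 0.5 mm from point nest1; grows counter-clockwise from above. 0 = shut, nest empty; about 0.2 = white nose pressing (7 N) on a home picket's left clipped corner, driving it to fence and stop; 1.1 = fully back. Spring goes over centre at 0.7: it shuts from below, stays open from above. Damped: shuts in 1 s. Clear of the picket from 0.6.
- clip1_post (a point): Black upright thumb post on the free end of nest 1's arm: 14 mm diameter, 85 mm from the pivot axis, top 52 mm above the deck; this point is 36 mm above the deck. Its bearing from the pivot is 0.708 rad (counter-clockwise of the machine's x) plus the joint value. Moving the arm by it takes up to 8 N.
- nest2 (a point): Nest 2: corner where stop and fence faces meet, at deck height; axes as machine's. A picket that is home has its foot on the stop (x = 0), right edge on the fence (y = 0): centre at x -70, y 22, z 9 mm. The stop is a free steel roller (16 mm, at y 15), 15 mm high; fence 14 mm high: two blocks, x -4 to -42 and -95 to -133, with a finger gap between. 45 mm is free to the left.
- clip2 (a joint): Curved arm of nest 2, swings level about a pivot at x -181, y 0.5 mm from point nest2; grows counter-clockwise from above. 0 = shut, nest empty; about 0.2 = white nose pressing (7 N) on a home picket's left clipped corner, driving it to fence and stop; 1.1 = fully back. Spring goes over centre at 0.7: it shuts from below, stays open from above. Damped: shuts in 1 s. Clear of the picket from 0.6.
- clip2_post (a point): Black upright thumb post on the free end of nest 2's arm: 14 mm diameter, 85 mm from the pivot axis, top 52 mm above the deck; this point is 36 mm above the deck. Its bearing from the pivot is 0.708 rad (counter-clockwise of the machine's x) plus the joint value. Moving the arm by it takes up to 8 N.
- picket0_mid (a point): Pine picket 0 (may be absent): flat slat 140 x 44 x 18 mm, about 55 g, lying on the bench at the start; point at its centre, half-way up. x runs along it towards its square end (the foot), y across, z up. The other end has both corners clipped at 45 degrees (12 mm).
- picket0_foot (a point): Centre of picket 0's square end face (the foot), 70 mm from its centre, half-way up.
- picket1_mid (a point): Pine picket 1 (may be absent): flat slat 140 x 44 x 18 mm, about 55 g, lying on the bench at the start; point at its centre, half-way up. x runs along it towards its square end (the foot), y across, z up. The other end has both corners clipped at 45 degrees (12 mm).
- picket1_foot (a point): Centre of picket 1's square end face (the foot), 70 mm from its centre, half-way up.
- picket2_mid (a point): Pine picket 2 (may be absent): flat slat 140 x 44 x 18 mm, about 55 g, lying on the bench at the start; point at its centre, half-way up. x runs along it towards its square end (the foot), y across, z up. The other end has both corners clipped at 45 degrees (12 mm).
- picket2_foot (a point): Centre of picket 2's square end face (the foot), 70 mm from its centre, half-way up.
- glue: Bystander: glue pot with a lid, 72 mm diameter, 66 mm high, standing; origin at the centre of its underside.
- screws: Bystander: steel can of screws, 72 mm diameter, 70 mm high, standing; origin at the centre of its underside.
- tape: Bystander: black tape measure standing to the right of the isolator, 72 x 40 x 66 mm; origin at the centre of its underside.
Things that resemble listed ones, but are neither listed nor needed, are in the scene too. What is shaped like the part that bears picket2_mid but green is not meant. Leave any pink or red look-alike of the part that bears picket1_mid alone.

How it is judged:
By the outcome, as a careful person would: the job done as asked, in the order asked, and still so for the second after the job is handed in, with the robot touching nothing.
Of picket0, picket1, picket2 only 2 to 3 are there at a start; the rules pass over those that are not, and their reading is None.
At some moment in a run one of picket0, picket1, picket2 may be knocked a few centimetres aside while the robot is not near it.
It also fails if it takes over 210 s, if anything falls off the work surface, if the arm or the gripper's body presses on something with over 40 N, if the wrist force passes 120 N, or if a joint passes its speed limit or range.

## Robot

A 6-joint arm with a two-finger parallel gripper is mounted at the origin on the work surface. World frame = base frame: x ahead of the robot, y to its left, z up, the work surface at z = 0. Lengths are in mm, angles in degrees, forces in N, time in s.
With the tool pointing down it reaches from about 300 to 850 mm from the base axis. Payload 4.2 kg.
Tool frame: the origin (TCP) lies on the centre line of the jaws, within the pads' length; the fingertips stand 11 mm ahead of it and the grasp point (between the pads) lies 8 mm behind it; z points along the fingers, y is the line along which they close (so a half turn about z gives the same grasp; the last joint's range is limited). The gripper opens to 91 mm and grips with 3 to 60 N. Pads are 32 mm wide; open, the fingers measure 118 mm over their backs; the gripper's body (76 mm by 178 mm) begins 60 mm behind the grasp point.
Start: joints at [-73.568, 18.312, 89.639, -0, 72.044, -1.146], TCP at [173.658, -548.165, 224.976] pointing down, gripper open.
Joint ranges: [-177.97, 177.97], [-48.28, 115.42], [12.27, 149.76], [-77.06, 257.06], [2.81, 150.46], [-146.56, 146.56]. Speed limits (degrees/s): [147.25, 147.25, 180, 180, 180, 180].

## Interface

Orientations are given as [roll, pitch, yaw] about the fixed x, y, z axes, in that order (R = Rz(yaw) Ry(pitch) Rx(roll)).
In Python, from workcell import env, grab_frame, camera_model, models gives the robot as it stands.
- The arm moves only by the shell command python3 -m crank 'ROWS' [FORCE]. ROWS is text: rows parted by semicolons, each of 7 numbers parted by spaces: the closure, from -1 (fully open) to 1 (shut), so that 0 is half open, then the shift along the tool's x, y, z in mm, then the turn, a rotation vector about the tool's x, y, z in degrees. A call has 1 to 10 rows; each row shifts and turns the commanded pose from where the row before left it, along the tool's axes as they then stand; what a row does not reach is not made up. A row lasts 1/8 s, in which the tool goes at most 62.5 mm and 10.7 degrees, less where a joint would pass 70% of its speed; a pose out of reach is approached as far as the arm can. A call is refused whole if a number of a shift passes 62.5 or a number of a turn 10.7, either way. A call with a gripper value outside its range is refused whole. The fingers move at their own pace and stop on an object; FORCE is the grip in N (left out, the last holds). Time passes only in rows, so rows that do not move let the fingers close. It gives the time, the measured TCP pose, the force, the opening and the grip force at its end, in the units of the state.
- env.state(): the state, without advancing time (a new reading comes with each control period).
- grab_frame(name): name is "side" or "top"; returns the picture (400x640x3 uint8, blue, green, red); there is no depth.
- camera_model(name): a dict with "K" (3x3 intrinsics, pixels), "k1" (the pictures are not rectified: a ray, as slopes to the right and down, at radius r is drawn at 1 + k1 r^2 times it, then the intrinsics apply), "R" (3x3) and "t" (3): a world point X has camera coordinates R X + t. Camera axes: x right, y down, z forward; pixel columns grow to the right and rows downward; lengths in mm; the calibration is good to about 2 mm. A picture is of the moment at which its call begins. camera_model takes no time and is no camera call.
- env.job_done(): hands the job in; it is judged then, once.
Trained networks look in the newest picture that a camera, given by its name, has taken for a name from the list of things; names that differ only in an ending like _2 or _b are one class to them, and where a whole thing is asked for, a point or a joint stands for the part that bears it (a point fixed in the world has none). Each returns a list of dicts, best first, with "p" (0 to 1); they miss things now and then, are a little off and sometimes report something else, mostly with a low value. They report only what shows in the picture. A call takes as long as a camera call. They do not tell look-alikes from the thing itself.
- models.search_frame(name, camera): "point" ([x, y, z] in mm, in world coordinates, good to about 4 mm: the middle of the surface that is visible of it).
The state is a dict: "time_s": time; "qpos": joint angles; "qvel": joint speeds; "effort": joint torques, N m; "ee_pos": TCP position; "ee_rot": TCP orientation; "force": force on the tool from outside, world axes, zero at the start; "torque": the same for the moment, N m; "gripper_width": finger opening in mm; "gripper_force": force on a finger pad.
Only numpy, scipy, OpenCV 4.12 (cv2) and the standard library are available. Lean on these libraries where they do the work, as an engineer would, in place of code of your own. Each camera call takes 0.05 s, during which the arm holds its last target. There are 200 camera calls.

## Working session

There is one attempt and no reset: what is moved stays moved. The work goes in short steps, Python scripts to look and compute and a shell command to move; the robot and the scene stay as the last step left them, time stands still between calls to the robot, and variables do not carry over. Pictures are saved under pics/ and viewed, at most 14 in all, crops included, and the job is handed in when it is done.

```bash
ls; mkdir -p pics
python3 - <<'E'
from workcell import env, grab_frame, camera_model, models
import cv2
for c in("top","side"):
    im=grab_frame(c); cv2.imwrite(f"pics/{c}0.png",im)
    m=camera_model(c); print(c,m["K"],m["k1"],m["R"],m["t"])
    for n in ["machine","isobox","isolator","isolator_grip","clip0","picket0_mid","glue","screws","tape"]:
        print(n,[(round(d["p"],2),[round(v) for v in d["point"]]) for d in models.search_frame(n,c)])
print(env.state())
E
```

```text
pics
top [[496.49448959   0.         324.03622   ]
 [  0.         496.49448959 201.93490507]
 [  0.           0.           1.        ]] 0.04587021011670049 [[-1.68119538e-02 -9.99857016e-01 -1.81822950e-03]
 [-9.93531120e-01  1.69097936e-02 -1.12294134e-01]
 [ 1.12308823e-01 -8.14161919e-05 -9.93673348e-01]] [  29.65988611  463.77721353 1577.78742971]
machine [(0.59, [573, -8, 48])]
isobox [(0.92, [563, -356, 59]), (0.75, [569, -11, 55])]
isolator [(0.7, [560, -361, 76]), (0.29, [384, -316, 14])]
isolator_grip [(0.71, [564, -359, 74])]
clip0 [(0.65, [525, 111, 66]), (0.57, [536, -121, 69])]
picket0_mid [(0.9, [414, 339, 17]), (0.65, [709, -308, 73])]
glue [(0.71, [689, 323, 62]), (0.59, [518, 411, 17])]
screws [(0.73, [534, -11, 68]), (0.6, [706, -308, 71])]
tape [(0.93, [588, -471, 63]), (0.54, [688, 319, 68])]
side [[444.67030026   0.         319.26881228]
 [  0.         444.67030026 198.33897023]
 [  0.           0.           1.        ]] -0.0023058687020788685 [[-0.93391713 -0.35679964  0.02219956]
 [-0.23968776  0.57888655 -0.77938446]
 [ 0.26523306 -0.73320146 -0.62615257]] [ 4
[... 559 characters left out ...]
54, [585, -463, 55])]
{'time_s': 1.0, 'qpos': array([-7.35690515e+01,  1.83130706e+01,  8.96390149e+01,  1.62379482e-03,
        7.20430233e+01, -1.14782661e+00]), 'qvel': array([ 0.06331062,  0.01467761,  0.05303037, -0.12899387, -0.03506293,
        0.02926463]), 'effort': array([-6.56924622e-04, -4.12361526e+01, -2.32232451e+01,  7.29433307e-02,
        3.77922517e-02,  3.97711773e-06]), 'ee_pos': array([ 173.65688808, -548.173804  ,  224.96407904]), 'ee_rot': array([ 1.79995079e+02, -1.44644990e-03,  1.75782746e+01]), 'force': array([-0.73477663,  0.73390614, -0.50978861]), 'torque': array([-0.02434334,  0.0026048 ,  0.02102173]), 'gripper_force': 0.0, 'gripper_width': 91.34186662639517}
```

View pics/top0.png

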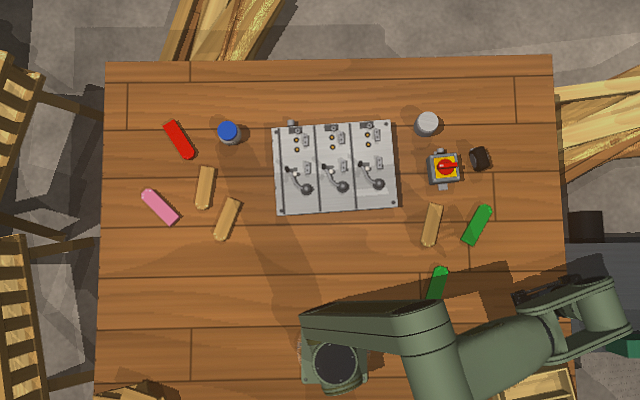

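View pics/side0.png

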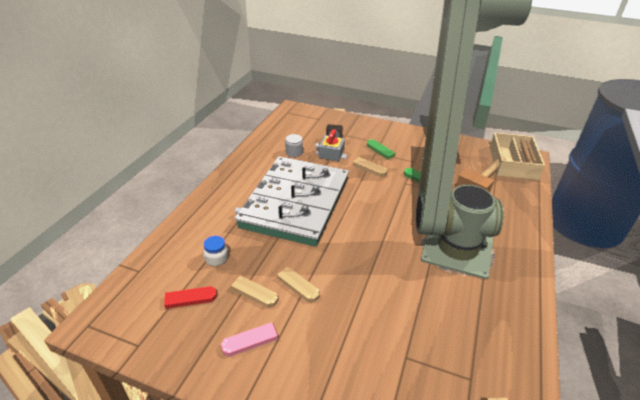

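```bash
cat > h.py <<'E'
import numpy as np, cv2
from workcell import env, grab_frame, camera_model, models
def proj(X,c="top"):
    m=camera_model(c); X=np.atleast_2d(X)@np.array(m["R"]).T+np.array(m["t"])
    s=X[:,:2]/X[:,2:]; s=s*(1+m["k1"]*(s**2).sum(1,keepdims=True)); K=np.array(m["K"])
    return s*[K[0,0],K[1,1]]+[K[0,2],K[1,2]]
def ortho(im,x0,x1,y0,y1,z,s,c="top"):
    # rows: x decreasing downward; cols: y decreasing rightwards
    H,W=int((x1-x0)*s),int((y1-y0)*s)
    r,q=np.mgrid[0:H,0:W]; X=np.stack([x1-r/s,y1-q/s,np.full(r.shape,z)],-1).reshape(-1,3)
    p=proj(X,c).astype(np.float32).reshape(H,W,2)
    return cv2.remap(im,p,None,cv2.INTER_CUBIC)
def grid(o,x0,x1,y0,y1,s,d=50):
    for x in range(int(-(-x0//d)*d),int(x1),d): 
        cv2.line(o,(0,int((x1-x)*s)),(6,int((x1-x)*s)),(255,0,255),1); cv2.putText(o,str(x),(8,int((x1-x)*s)+4),0,.35,(255,0,255),1)
    for y in range(int(-(-y0//d)*d),int(y1),d):
        cv2.line(o,(int((y1-y)*s),0),(int((y1-y)*s),6),(255,0,255),1); cv2.putText(o,str(y),(int((y1-y)*s)-8,16),0,.35,(255,0,255),1)
    return o
E
python3 - <<'E'
from h import *
im=cv2.imread("pics/top0.png")
a=ortho(im,400,740,-220,220,50,1.8); cv2.imwrite("pics/mach.png",grid(a,400,740,-220,220,1.8))
b=grid(ortho(im,320,600,260,560,18,1.3),320,600,260,560,1.3)
c=grid(ortho(im,320,600,-420,-220,18,1.3),320,600,-420,-220,1.3)
cv2.imwrite("pics/pk.png",np.hstack([b,c]))
E
```

```text
(no output)
```

View pics/mach.png

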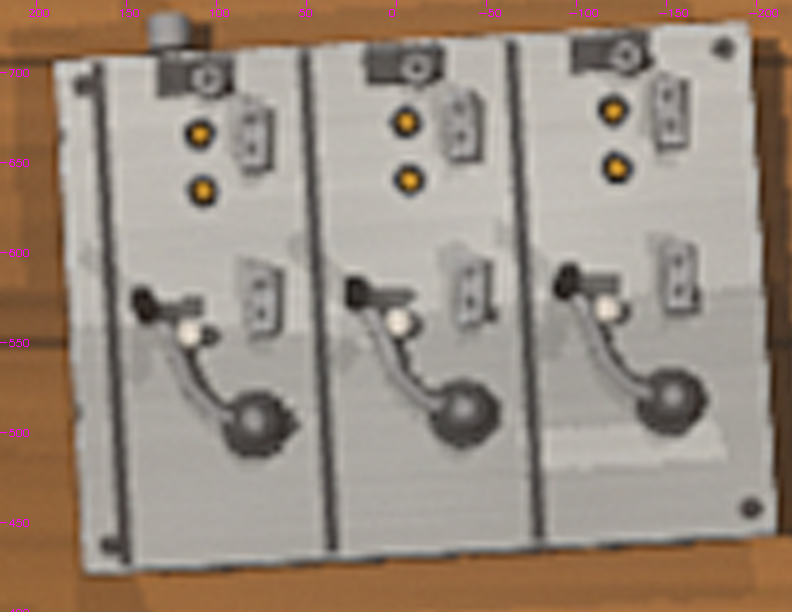

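View pics/pk.png

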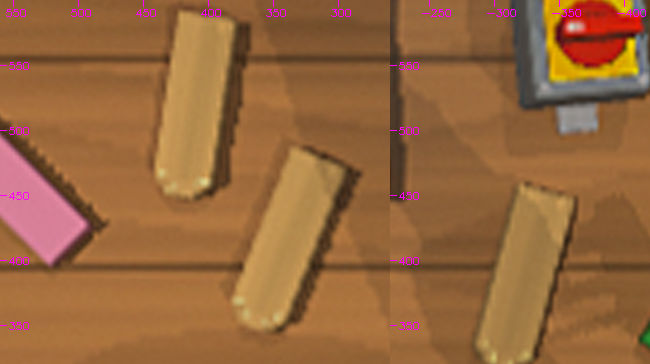

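```bash
cat >> h.py <<'E'
def T(pose,P):
    a=np.radians(pose[2]); c,s=np.cos(a),np.sin(a); P=np.atleast_2d(P).astype(float)
    return np.c_[P[:,0]*c-P[:,1]*s+pose[0],P[:,0]*s+P[:,1]*c+pose[1],P[:,2]]
def draw(o,pts,x1,y1,z,s,col,c="top"):
    # draw world pts onto an ortho made at plane z
    m=camera_model(c); C=-np.array(m["R"]).T@np.array(m["t"]); 
    k=(C[2]-z)/(C[2]-pts[:,2]); q=C[:2]+(pts[:,:2]-C[:2])*k[:,None]
    cv2.polylines(o,[np.int32(np.c_[(y1-q[:,1])*s,(x1-q[:,0])*s]*8)],True,col,1,cv2.LINE_AA,3)
def circ(x,y,z,r): 
    t=np.linspace(0,6.28,40); return np.c_[x+r*np.cos(t),y+r*np.sin(t),0*t+z]
E
python3 - <<'E'
from h import *
im=cv2.imread("pics/top0.png")
y0,y1=-215,190
a=ortho(im,420,740,y0,y1,64,1.5)
n1=(690,-27.4,3.25)
for i in (-1,0,1):
    c=T(n1,[0,115*i,0])[0]; n=(c[0],c[1],3.25)
    for f in (-4,-95): draw(a,T(n,[[f,0,64],[f-38,0,64],[f-38,-12,64],[f,-12,64]]),740,y1,64,1.5,(0,255,0))
    draw(a,T(n,circ(8,15,65,8)),740,y1,64,1.5,(0,0,255))
    draw(a,T(n,circ(-116.4,55.8,102,7)),740,y1,64,1.5,(255,0,255))
    draw(a,T(n,circ(-181,.5,70,10)),740,y1,64,1.5,(255,0,0))
b=grid(ortho(im,500,630,-425,-295,60,1.5),500,630,-425,-295,1.5,20)
b=cv2.resize(b,None,fx=1,fy=1); 
d=grid(ortho(im,310,460,-400,-270,18,1.5),310,460,-400,-270,1.5)
r=np.zeros((480,195,3),np.uint8); r[:b.shape[0],:b.shape[1]]=b; r[b.shape[0]:b.shape[0]+d.shape[0],:d.shape[1]]=d
cv2.imwrite("pics/ov.png",np.hstack([a,r]))
E
```

```text
(no output)
```

View pics/ov.png

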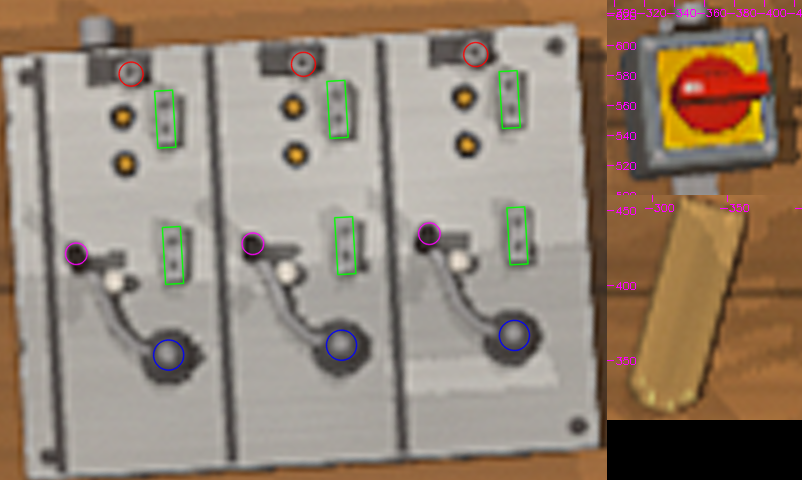

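Run:
```python
from h import *
im=cv2.imread("pics/top0.png")
def iso(im,z):
    a=ortho(im,500,630,-425,-295,z,3); h=cv2.cvtColor(a,cv2.COLOR_BGR2HSV)
    sat=((h[...,1]>150)&(h[...,2]>120)); yel=sat&(h[...,0]>20)&(h[...,0]<35); red=sat&((h[...,0]<6)|(h[...,0]>174))
    return yel,red
y,r=iso(im,62)
P=np.argwhere(y|0)[:,::-1].astype(np.float32)
m=cv2.morphologyEx(y.astype(np.uint8),cv2.MORPH_OPEN,np.ones((5,5)));
c=np.concatenate(cv2.findContours(m,0,1)[0]); R=cv2.minAreaRect(c)
print("yellow",630-R[0][1]/3,-295-R[0][0]/3,R[1][0]/3,R[1][1]/3,R[2])
y,r=iso(im,72); m=cv2.morphologyEx(r.astype(np.uint8),cv2.MORPH_OPEN,np.ones((25,25)))
q=np.argwhere(m).mean(0); print("dish",630-q[0]/3,-295-q[1]/3,m.sum()/9)
```

```text
yellow 565.8791198730469 -362.7123107910156 66.8485107421875 67.1436055501302 84.84144592285156
dish 565.3921845574388 -367.13658439885023 1494.6666666666667
```

```bash
python3 -m crank '-1 53.7 -7.3 0 0 0 0;-1 53.7 -7.3 0 0 0 0;-1 53.7 -7.3 0 0 0 0;-1 53.7 -7.3 0 0 0 0;-1 53.7 -7.3 0 0 0 0;-1 53.7 -7.3 0 0 0 0;-1 53.7 -7.3 0 0 0 0;-1 53.7 -7.3 0 0 0 0'; python3 -m crank '-1 0 0 0 0 0 -9.7;-1 0 0 0 0 0 -9.7;-1 0 0 0 0 0 -9.7;-1 0 0 0 0 0 -9.7;-1 0 0 0 0 0 -9.7;-1 0 0 0 0 0 -9.7;-1 0 0 0 0 0 -9.7;-1 0 0 0 0 0 -9.7;-1 0 0 0 0 0 0'
```

```text
time_s: 2.0
ee_pos: [567.1, -361.9, 225.0]
ee_rot: [180.0, 0.0, 17.6]
force: [-0.2, -0.7, 0.4]
gripper_width: 91.4
gripper_force: 0.0
time_s: 3.12
ee_pos: [565.6, -362.7, 224.8]
ee_rot: [-180.0, -0.0, 95.1]
force: [-0.6, -0.4, -0.4]
gripper_width: 91.2
gripper_force: 0.0
```

```bash
python3 -m crank '-1 0 0 46 0 0 0;-1 0 0 46 0 0 0;-1 0 0 30 0 0 0;-1 0 0 16 0 0 0;-1 0 0 0 0 0 0'; python3 -m crank '1 0 0 0 0 0 0;1 0 0 0 0 0 0;1 0 0 0 0 0 0;1 0 0 0 0 0 0;1 0 0 0 0 0 0;1 0 0 0 0 0 0;1 0 0 0 0 0 0;1 0 0 0 0 0 0' 25
```

```text
time_s: 3.75
ee_pos: [565.3, -362.6, 86.2]
ee_rot: [-179.9, -0.1, 95.1]
force: [0.2, 0.2, 0.6]
gripper_width: 91.1
gripper_force: 0.0
time_s: 4.75
ee_pos: [565.0, -362.8, 86.9]
ee_rot: [-179.9, -0.0, 95.2]
force: [-8.7, -1.4, 4.0]
gripper_width: 14.4
gripper_force: 5.9
```

```bash
python3 -m crank '1 0 0 0 0 0 0;1 0 0 0 0 0 0;1 0 0 0 0 0 -9;1 0 0 0 0 0 -9;1 0 0 0 0 0 -9;1 0 0 0 0 0 -9;1 0 0 0 0 0 -9;1 0 0 0 0 0 -9' 25;  python3 -m crank '1 0 0 0 0 0 -9;1 0 0 0 0 0 -9;1 0 0 0 0 0 -9;1 0 0 0 0 0 -9;1 0 0 0 0 0 0;1 0 0 0 0 0 0'
```

```text
time_s: 5.75
ee_pos: [564.9, -362.8, 86.9]
ee_rot: [-180.0, -0.1, 149.5]
force: [-2.3, -0.4, 1.5]
gripper_width: 14.1
gripper_force: 25.0
time_s: 6.5
ee_pos: [565.0, -362.7, 86.9]
ee_rot: [180.0, -0.1, -174.9]
force: [-2.9, 0.6, 1.4]
gripper_width: 14.2
gripper_force: 25.0
```

```bash
python3 -m crank '0 0 0 0 0 0 0;0 0 0 0 0 0 0;0 0 0 0 0 0 0;0 0 0 0 0 0 0;0 0 0 -20 0 0 0;0 0 0 -50 0 0 0;0 0 0 -50 0 0 0;0 0 0 0 0 0 0'; python3 -m crank '0 -7.2 53.5 0 0 0 0;0 -7.2 53.5 0 0 0 0;0 -7.2 53.5 0 0 0 0;0 -7.2 53.5 0 0 0 0;0 -7.2 53.5 0 0 0 0;0 0 0 0 0 0 10.5;0 0 0 0 0 0 10.5;0 0 0 0 0 0 10.5;0 0 0 0 0 0 10.5;0 0 0 0 0 0 10.5'; python3 -m crank '0 0 0 0 0 0 10.5;0 0 0 0 0 0 10.5;0 0 0 0 0 0 10.5;0 0 0 0 0 0 10.5;0 0 0 0 0 0 10.5;0 0 0 0 0 0 10;0 0 0 0 0 0 0'
python3 - <<'E'
from h import *
a=grab_frame("side"); t=grab_frame("top"); 
cv2.imwrite("pics/s1.png",np.hstack([cv2.resize(a[100:240,230:420],None,fx=2,fy=2),cv2.resize(t[100:240,260:500],None,fx=1.7,fy=2)])); cv2.imwrite("pics/top1.png",t)
E
```

```text
time_s: 7.5
ee_pos: [567.7, -364.2, 212.4]
ee_rot: [-179.6, 0.5, -174.8]
force: [0.6, -0.2, 0.2]
gripper_width: 45.5
gripper_force: 0.0
time_s: 8.75
ee_pos: [576.8, -92.9, 205.8]
ee_rot: [-179.9, -0.1, 132.3]
force: [0.1, 0.2, 0.0]
gripper_width: 45.5
gripper_force: 0.0
time_s: 9.62
ee_pos: [576.8, -93.0, 205.9]
ee_rot: [-179.9, 0.0, 70.3]
force: [-0.5, 0.9, -0.1]
gripper_width: 45.3
gripper_force: 0.0
```

View pics/s1.png

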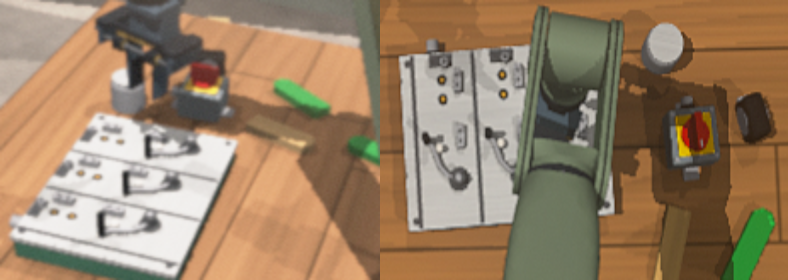

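```bash
python3 -m crank '0 0 0 50 0 0 0;0 0 0 50 0 0 0;0 0 0 20 0 0 0;0 0 0 0 0 0 0;1 0 0 0 0 0 0;1 0 0 0 0 0 0;1 0 0 0 0 0 0;1 0 0 0 0 0 0;1 0 0 0 0 0 0;1 0 0 0 0 0 0' 30
python3 - <<'E'
import numpy as np
a=np.radians(3.25);p0=None
R=np.array([[np.cos(a),-np.sin(a)],[np.sin(a),np.cos(a)]])
y=np.radians(70.3)
for th in np.arange(0,1.11,.1):
    p=R@(85*np.array([np.cos(.708+th),np.sin(.708+th)]))
    if p0 is not None:
        d=p-p0; print(round(th,2),"fwd tool",np.round([d@[np.cos(y),np.sin(y)],d@[np.sin(y),-np.cos(y)]],1))
    p0=p
E
```

```text
time_s: 10.98
ee_pos: [576.7, -92.8, 87.7]
ee_rot: [-179.9, -0.0, 70.2]
force: [-3.7, 2.3, 6.5]
gripper_width: 13.2
gripper_force: 30.0
0.1 fwd tool [ 3.4 -7.8]
0.2 fwd tool [ 2.6 -8.1]
0.3 fwd tool [ 1.8 -8.3]
0.4 fwd tool [ 1.  -8.4]
0.5 fwd tool [ 0.1 -8.5]
0.6 fwd tool [-0.7 -8.5]
0.7 fwd tool [-1.6 -8.3]
0.8 fwd tool [-2.4 -8.1]
0.9 fwd tool [-3.2 -7.9]
1.0 fwd tool [-4.  -7.5]
1.1 fwd tool [-4.7 -7.1]
```

```bash
python3 -m crank '1 3.4 -7.8 0 0 0 0;1 2.6 -8.1 0 0 0 0;1 1.8 -8.3 0 0 0 0;1 1 -8.4 0 0 0 0;1 0.1 -8.5 0 0 0 0;1 -0.7 -8.5 0 0 0 0;1 -1.6 -8.3 0 0 0 0;1 -2.4 -8.1 0 0 0 0;1 -3.2 -7.9 0 0 0 0;1 -4 -7.5 0 0 0 0'; python3 -m crank '1 -2 -2.5 0 0 0 0;0 0 0 0 0 0 0;0 0 0 0 0 0 0;0 0 0 0 0 0 0;0 0 0 -20 0 0 0;0 0 0 -30 0 0 0;0 0 0 -25 0 0 0;0 0 0 0 0 0 0'
```

```text
time_s: 12.22
ee_pos: [501.9, -67.4, 88.0]
ee_rot: [179.7, -0.2, 70.2]
force: [2.8, 5.2, 3.6]
gripper_width: 13.5
gripper_force: 30.0
time_s: 13.22
ee_pos: [498.2, -69.6, 163.5]
ee_rot: [179.7, -0.0, 70.2]
force: [-0.5, 0.1, -0.4]
gripper_width: 46.0
gripper_force: 0.0
```

```bash
python3 -m crank '0 55.2 18.6 0 0 0 0;0 55.2 18.6 0 0 0 0;0 0 0 0 0 0 0;0 0 0 40 0 0 0;0 0 0 36 0 0 0;0 0 0 0 0 0 0'; python3 -m crank '1 0 0 0 0 0 0;1 0 0 0 0 0 0;1 0 0 0 0 0 0;1 0 0 0 0 0 0;1 0 0 0 0 0 0;1 0 0 0 0 0 0' 30
```

```text
time_s: 13.98
ee_pos: [565.7, 21.1, 82.6]
ee_rot: [-179.5, 0.2, 70.2]
force: [0.4, -0.7, 0.3]
gripper_width: 45.8
gripper_force: 0.0
time_s: 14.72
ee_pos: [570.0, 21.8, 86.8]
ee_rot: [179.9, -0.0, 70.2]
force: [0.8, -0.9, 6.2]
gripper_width: 13.2
gripper_force: 30.0
```

```bash
python3 -m crank '1 3.4 -7.8 0 0 0 0;1 2.6 -8.1 0 0 0 0;1 1.8 -8.3 0 0 0 0;1 1 -8.4 0 0 0 0;1 0.1 -8.5 0 0 0 0;1 -0.7 -8.5 0 0 0 0;1 -1.6 -8.3 0 0 0 0;1 -2.4 -8.1 0 0 0 0;1 -3.2 -7.9 0 0 0 0;1 -4 -7.5 0 0 0 0'; python3 -m crank '1 -2 -2.5 0 0 0 0;0 0 0 0 0 0 0;0 0 0 0 0 0 0;0 0 0 0 0 0 0;0 0 0 -20 0 0 0;0 0 0 -30 0 0 0;0 0 0 -25 0 0 0;0 0 0 0 0 0 0'
```

```text
time_s: 15.98
ee_pos: [493.2, 47.5, 87.0]
ee_rot: [179.8, -0.2, 70.2]
force: [2.0, 0.0, 7.0]
gripper_width: 13.2
gripper_force: 30.0
time_s: 16.98
ee_pos: [489.8, 45.7, 162.3]
ee_rot: [179.8, -0.1, 70.2]
force: [0.1, 0.3, -0.2]
gripper_width: 45.8
gripper_force: 0.0
```

```bash
python3 -m crank '0 55.3 19.5 0 0 0 0;0 55.3 19.5 0 0 0 0;0 0 0 0 0 0 0;0 0 0 40 0 0 0;0 0 0 34 0 0 0;0 0 0 0 0 0 0'; python3 -m crank '1 0 0 0 0 0 0;1 0 0 0 0 0 0;1 0 0 0 0 0 0;1 0 0 0 0 0 0;1 0 0 0 0 0 0;1 0 0 0 0 0 0' 30
```

```text
time_s: 17.73
ee_pos: [559.3, 135.1, 83.5]
ee_rot: [-179.6, 0.3, 70.2]
force: [-1.0, -0.3, 0.9]
gripper_width: 45.4
gripper_force: 0.0
time_s: 18.48
ee_pos: [563.5, 136.4, 87.8]
ee_rot: [179.9, -0.0, 70.2]
force: [1.6, -0.9, 5.3]
gripper_width: 13.3
gripper_force: 30.0
```

```bash
python3 -m crank '1 3.4 -7.8 0 0 0 0;1 2.6 -8.1 0 0 0 0;1 1.8 -8.3 0 0 0 0;1 1 -8.4 0 0 0 0;1 0.1 -8.5 0 0 0 0;1 -0.7 -8.5 0 0 0 0;1 -1.6 -8.3 0 0 0 0;1 -2.4 -8.1 0 0 0 0;1 -3.2 -7.9 0 0 0 0;1 -4 -7.5 0 0 0 0'; python3 -m crank '1 -2 -2.5 0 0 0 0;0 0 0 0 0 0 0;0 0 0 0 0 0 0;0 0 0 0 0 0 0;0 0 0 -20 0 0 0;0 0 0 -30 0 0 0;0 0 0 -25 0 0 0;0 0 0 0 0 0 0'
```

```text
time_s: 19.73
ee_pos: [486.6, 162.4, 88.0]
ee_rot: [179.8, -0.2, 70.2]
force: [1.6, 1.1, 7.2]
gripper_width: 13.4
gripper_force: 30.0
time_s: 20.72
ee_pos: [483.2, 160.5, 163.3]
ee_rot: [179.8, -0.1, 70.2]
force: [0.5, -0.6, -0.1]
gripper_width: 45.7
gripper_force: 0.0
```

Run:
```python
from h import *
t=grab_frame("top"); cv2.imwrite("pics/top2.png",t)
print([(round(d["p"],2),[round(v) for v in d["point"]]) for d in models.search_frame("picket0_mid","top")])
a=ortho(t,320,620,250,560,18,2.); c=ortho(t,300,600,-420,-220,18,2.)
cv2.imwrite("pics/pk2.png",np.hstack([grid(a.copy(),320,620,250,560,2.)[:,:],grid(c.copy(),300,600,-420,-220,2.)])[:,::1][::1][:600,:800] if 0 else cv2.resize(np.hstack([grid(a,320,620,250,560,2.),grid(c,300,600,-420,-220,2.)]),(765,450)))
```

```text
[(0.76, [412, 339, 19]), (0.32, [564, -352, 58])]
```

View pics/pk2.png

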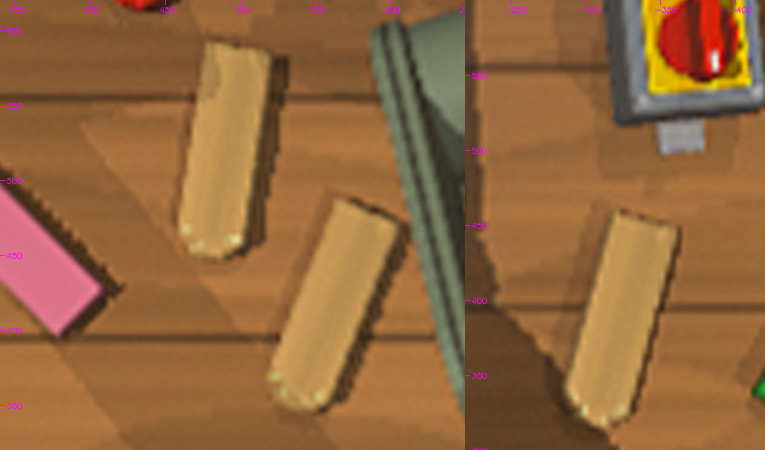

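```bash
python3 -m crank '-0.6 47.7 -42 0 0 0 0;-0.6 47.7 -42 0 0 0 0;-0.6 47.7 -42 0 0 0 0;-0.6 0 0 0 0 0 -10;-0.6 0 0 0 0 0 -10;-0.6 0 0 0 0 0 -10;-0.6 0 0 0 0 0 -10;-0.6 0 0 0 0 0 -10;-0.6 0 0 0 0 0 -10;-0.6 0 0 0 0 0 -10'; python3 -m crank '-0.6 0 0 0 0 0 -10;-0.6 0 0 0 0 0 -10;-0.6 0 0 50 0 0 0;-0.6 0 0 50 0 0 0;-0.6 0 0 30 0 0 0;-0.6 0 0 0 0 0 0;-0.6 0 0 0 0 0 0'
```

```text
time_s: 22.08
ee_pos: [412.4, 334.0, 160.1]
ee_rot: [-179.8, -0.0, 140.5]
force: [-0.8, 0.7, 0.4]
gripper_width: 72.8
gripper_force: 0.0
time_s: 22.95
ee_pos: [413.5, 334.9, 32.2]
ee_rot: [180.0, 0.0, 160.2]
force: [-0.2, 1.0, -0.3]
gripper_width: 73.3
gripper_force: 0.0
```

```bash
python3 -m crank '-0.6 0 0 18 0 0 0;-0.6 0 0 0 0 0 0;1 0 0 0 0 0 0;1 0 0 0 0 0 0;1 0 0 0 0 0 0;1 0 0 0 0 0 0;1 0 0 0 0 0 0;1 0 0 0 0 0 0' 20; python3 -m crank '1 0 0 -25 0 0 0;1 0 0 -50 0 0 0;1 0 0 -50 0 0 0;1 0 0 0 0 0 0'
python3 - <<'E'
from h import *
s=grab_frame("side"); cv2.imwrite("pics/s3.png",s)
E
```

```text
time_s: 23.95
ee_pos: [413.5, 334.9, 14.4]
ee_rot: [180.0, 0.0, 160.2]
force: [-0.5, -0.1, 5.9]
gripper_width: 44.1
gripper_force: 20.0
time_s: 24.45
ee_pos: [415.1, 336.1, 142.5]
ee_rot: [179.6, 0.3, 160.2]
force: [-0.5, -0.6, -1.1]
gripper_width: 43.8
gripper_force: 19.9
```

```bash
python3 -m crank '1 -43.4 -24.7 0 0 0 0;1 -43.4 -24.7 0 0 0 0;1 -43.4 -24.7 0 0 0 0;1 -43.4 -24.7 0 0 0 0;1 -43.4 -24.7 0 0 0 0;1 -43.4 -24.7 0 0 0 0;1 0 0 0 0 0 -7.7;1 0 0 0 0 0 -7.7;1 0 0 0 0 0 -7.7;1 0 0 0 0 0 0'
```

```text
time_s: 25.75
ee_pos: [606.7, 106.6, 136.6]
ee_rot: [-180.0, -0.2, -176.8]
force: [-0.2, -0.1, -1.0]
gripper_width: 43.8
gripper_force: 19.9
```

```bash
python3 -m crank '1 -3.1 1.5 0 0 0 0;1 0 0 35 0 0 0;1 0 0 22 0 0 0;1 0 0 0 0 0 0;1 0 0 0 0 0 0'
python3 - <<'E'
from h import *
s=grab_frame("side"); t=grab_frame("top"); cv2.imwrite("pics/p4.png",np.hstack([cv2.resize(s[150:250,220:370],None,fx=3,fy=3),cv2.resize(t[110:210,260:376],None,fx=3,fy=3)]))
E
```

```text
time_s: 26.38
ee_pos: [611.6, 108.7, 82.6]
ee_rot: [180.0, 0.1, -176.7]
force: [0.1, 0.9, -0.9]
gripper_width: 44.1
gripper_force: 19.9
```

View pics/p4.png

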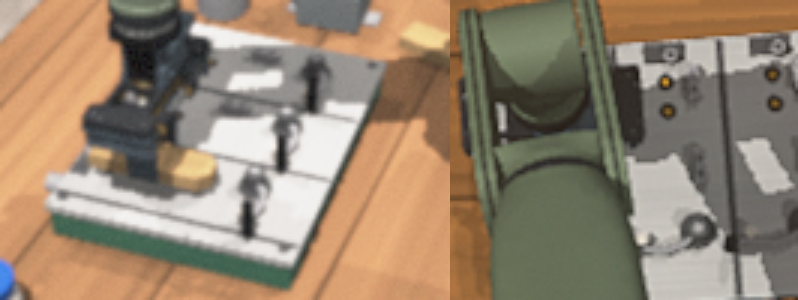

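```bash
python3 -m crank '1 2 0 10 0 0 0;1 0 0 4 0 0 0;1 0 0 2 0 0 0;1 0 0 0 0 0 0'; python3 -m crank '0.6 0 0 0 0 0 0;0.6 0 0 0 0 0 0;0.6 0 0 0 0 0 0;0.1 0 0 0 0 0 0;0 0 0 0 0 0 0;-0.4 0 0 0 0 0 0;-0.4 0 0 0 0 0 0'
```

```text
time_s: 26.98
ee_pos: [608.9, 108.4, 65.7]
ee_rot: [-180.0, -0.0, -176.7]
force: [-0.2, -0.1, 0.2]
gripper_width: 44.0
gripper_force: 19.9
time_s: 27.85
ee_pos: [609.0, 108.4, 66.0]
ee_rot: [-180.0, 0.0, -176.7]
force: [-0.4, -0.1, -0.2]
gripper_width: 62.2
gripper_force: 0.0
```

```bash
python3 -m crank '-0.4 0 0 -20 0 0 0;-0.4 0 0 -40 0 0 0;-0.4 0 0 -35 0 0 0;1 52.9 19.5 0 0 0 0;1 52.9 19.5 0 0 0 0;1 52.9 19.5 0 0 0 0;1 0 0 0 0 0 0;1 0 0 0 0 0 0;1 0 0 0 0 0 0'
python3 - <<'E'
from h import *
s=grab_frame("side"); t=grab_frame("top"); cv2.imwrite("pics/p5.png",np.hstack([cv2.resize(s[150:250,220:370],None,fx=3,fy=3),cv2.resize(t[110:210,260:376],None,fx=3,fy=3)]))
E
```

```text
time_s: 28.98
ee_pos: [448.6, 157.7, 161.1]
ee_rot: [180.0, 0.1, -176.8]
force: [-0.0, 0.2, 0.6]
gripper_width: 6.7
gripper_force: 0.0
```

View pics/p5.png

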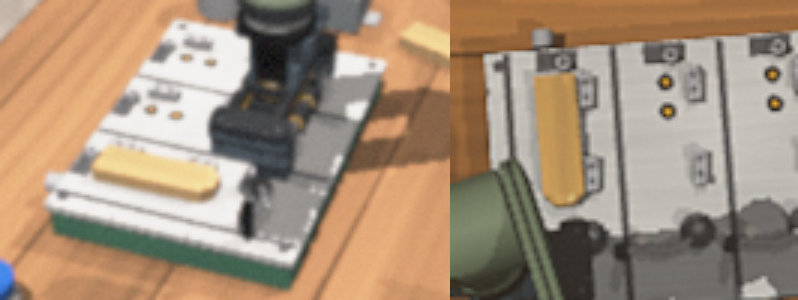

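```bash
python3 -m crank '1 0 0 40 0 0 0;1 0 0 36 0 0 0;1 0 0 0 0 0 0;1 -8 0 0 0 0 0;1 -8 0 0 0 0 0;1 -8 0 0 0 0 0;1 -8 0 0 0 0 0;1 -8 0 0 0 0 0;1 -8 0 0 0 0 0;1 -7 0 0 0 0 0'; python3 -m crank '1 0 0 0 0 0 0;1 0 0 -40 0 0 0;1 0 0 -40 0 0 0;1 0 0 0 0 0 0'
```

```text
time_s: 30.32
ee_pos: [503.6, 160.6, 85.8]
ee_rot: [-180.0, 0.1, -176.7]
force: [0.6, 0.9, -0.3]
gripper_width: 0.6
gripper_force: 0.1
time_s: 30.82
ee_pos: [504.5, 161.6, 168.5]
ee_rot: [179.9, 0.5, -176.7]
force: [0.2, -0.1, 0.0]
gripper_width: 0.4
gripper_force: 0.0
```

```bash
python3 -m crank '-0.6 -5.5 49.4 0 0 0 0;-0.6 -5.5 49.4 0 0 0 0;-0.6 -5.5 49.4 0 0 0 0;-0.6 -5.5 49.4 0 0 0 0;-0.6 -5.5 49.4 0 0 0 0;-0.6 0 0 0 0 0 10.7;-0.6 0 0 0 0 0 0;-0.6 0 0 0 0 0 0'
python3 - <<'E'
from h import *
s=grab_frame("side"); t=grab_frame("top"); cv2.imwrite("pics/p6.png",np.hstack([cv2.resize(s[150:330,200:350],None,fx=2.2,fy=2.2),cv2.resize(t[100:232,170:330],None,fx=3,fy=3)]))
E
```

```text
time_s: 31.82
ee_pos: [515.2, 408.4, 164.4]
ee_rot: [-180.0, -0.0, 172.7]
force: [-0.2, 0.1, 0.2]
gripper_width: 72.6
gripper_force: 0.0
```

View pics/p6.png

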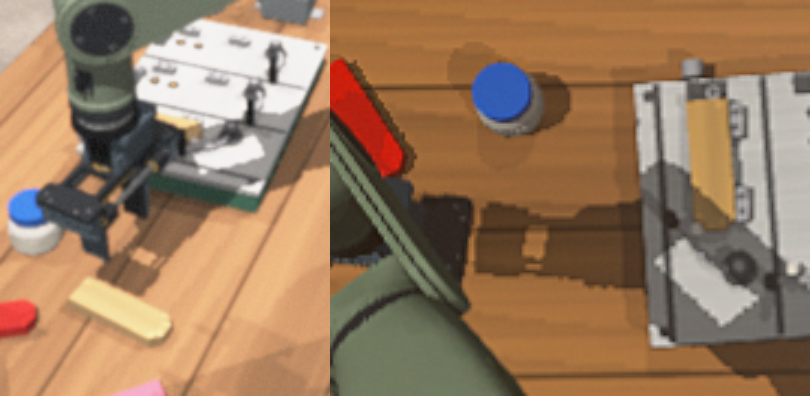

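Run:
```python
from h import *
print(proj([[517.5,410,18],[515.2,408.4,153]],"side"))
grab_frame("side"); print([(round(d["p"],2),[round(v) for v in d["point"]]) for d in models.search_frame("picket0_mid","side")])
```

```text
[[255.36797813 289.34981145]
 [252.97337119 256.07793409]]
[(0.46, [568, 101, 65])]
```

```bash
python3 -m crank '-0.6 -2 1 50 0 0 0;-0.6 0 0 50 0 0 0;-0.6 0 0 30 0 0 0;-0.6 0 0 19 0 0 0;-0.6 0 0 0 0 0 0;-0.6 0 0 0 0 0 0'; python3 -m crank '1 0 0 0 0 0 0;1 0 0 0 0 0 0;1 0 0 0 0 0 0;1 0 0 0 0 0 0;1 0 0 0 0 0 0;1 0 0 0 0 0 0' 20; python3 -m crank '1 0 0 -25 0 0 0;1 0 0 -50 0 0 0;1 0 0 -50 0 0 0;1 0 0 0 0 0 0;1 0 0 0 0 0 0'
```

```text
time_s: 32.78
ee_pos: [518.4, 410.5, 17.4]
ee_rot: [179.9, 0.1, 172.6]
force: [0.6, -0.9, -0.1]
gripper_width: 73.1
gripper_force: 0.0
time_s: 33.52
ee_pos: [517.6, 410.0, 16.3]
ee_rot: [180.0, 0.0, 172.6]
force: [-0.8, 0.0, 4.3]
gripper_width: 44.1
gripper_force: 20.0
time_s: 34.15
ee_pos: [516.8, 409.3, 139.8]
ee_rot: [-179.9, -0.1, 172.6]
force: [0.3, 0.3, -1.1]
gripper_width: 44.1
gripper_force: 20.0
```

```bash
python3 -m crank '1 0 0 -10 0 0 0;1 -18.8 -50 0 0 0 0;1 -18.8 -50 0 0 0 0;1 -18.8 -50 0 0 0 0;1 -18.8 -50 0 0 0 0;1 -18.8 -50 0 0 0 0;1 -18.8 -50 0 0 0 0;1 -18.8 -50 0 0 0 0;1 -18.8 -50 0 0 0 0;1 0 0 0 0 0 -10.6'; python3 -m crank '1 0 0 0 0 0 0;1 0 0 0 0 0 0;1 0 0 0 0 0 0'
```

```text
time_s: 35.4
ee_pos: [615.2, -10.1, 149.9]
ee_rot: [-179.9, -0.1, -176.8]
force: [-0.4, 1.1, -1.9]
gripper_width: 44.1
gripper_force: 20.0
time_s: 35.78
ee_pos: [614.8, -5.5, 150.8]
ee_rot: [-180.0, -0.0, -176.8]
force: [1.1, -1.0, -0.3]
gripper_width: 43.8
gripper_force: 20.0
```

```bash
python3 -m crank '1 0 -1 40 0 0 0;1 0 0 30 0 0 0;1 0 0 8 0 0 0;1 0 0 5 0 0 0;1 0 0 0 0 0 0;1 0 0 0 0 0 0';  python3 -m crank '0.6 0 0 0 0 0 0;0.6 0 0 0 0 0 0;0.6 0 0 0 0 0 0;0 0 0 0 0 0 0;0 0 0 0 0 0 0;-0.4 0 0 0 0 0 0;-0.4 0 0 0 0 0 0'
```

```text
time_s: 36.52
ee_pos: [615.7, -7.2, 69.1]
ee_rot: [-180.0, 0.1, -176.8]
force: [-0.1, -0.8, 0.1]
gripper_width: 44.1
gripper_force: 20.0
time_s: 37.4
ee_pos: [615.0, -7.2, 68.0]
ee_rot: [-180.0, 0.0, -176.8]
force: [0.4, 0.1, -0.6]
gripper_width: 62.2
gripper_force: 0.0
```

```bash
python3 -m crank '-0.4 0 0 -20 0 0 0;-0.4 0 0 -40 0 0 0;-0.4 0 0 -33 0 0 0;1 52.7 19.6 0 0 0 0;1 52.7 19.6 0 0 0 0;1 52.7 19.6 0 0 0 0;1 0 0 0 0 0 0;1 0 0 0 0 0 0;1 0 0 0 0 0 0'; python3 -m crank '1 0 0 40 0 0 0;1 0 0 36 0 0 0;1 0 0 0 0 0 0;1 -8 0 0 0 0 0;1 -8 0 0 0 0 0;1 -8 0 0 0 0 0;1 -8 0 0 0 0 0;1 -8 0 0 0 0 0;1 -8 0 0 0 0 0;1 -7 0 0 0 0 0'; python3 -m crank '1 0 0 0 0 0 0;1 0 0 -40 0 0 0;1 0 0 -40 0 0 0;1 0 0 0 0 0 0'
```

```text
time_s: 38.52
ee_pos: [455.4, 42.5, 161.1]
ee_rot: [-180.0, 0.1, -176.8]
force: [0.3, 0.5, 0.8]
gripper_width: 6.8
gripper_force: 0.0
time_s: 39.78
ee_pos: [510.5, 45.3, 85.9]
ee_rot: [-179.9, 0.2, -176.8]
force: [-0.6, -0.5, -0.5]
gripper_width: 0.5
gripper_force: 0.1
time_s: 40.28
ee_pos: [511.4, 45.8, 168.6]
ee_rot: [180.0, 0.5, -176.8]
force: [0.2, 0.1, 0.7]
gripper_width: 0.4
gripper_force: 0.0
```

Run:
```python
from h import *
t=grab_frame("top"); cv2.imwrite("pics/top7.png",t); print([(round(d["p"],2),[round(v) for v in d["point"]]) for d in models.search_frame("picket2_mid","top")])
o=ortho(t,300,480,-420,-240,18,2); p=ortho(cv2.imread("pics/top2.png"),300,480,-420,-240,18,2)
c=ortho(t,420,740,-215,190,64,1.1)
b=np.zeros((720,446,3),np.uint8); r=np.vstack([cv2.resize(c,(446,352))]); 
k=np.hstack([grid(o,300,480,-420,-240,2)[:352],r[:,:]]) if 0 else np.hstack([np.vstack([grid(o,300,480,-420,-240,2)])[:352,:340],r]); cv2.imwrite("pics/p7.png",k)
print(np.abs(o.astype(int)-p).mean())
```

```text
[(0.95, [384, -317, 19]), (0.81, [383, -465, 14]), (0.77, [185, -326, 17])]
20.250843621399177
```

View pics/p7.png

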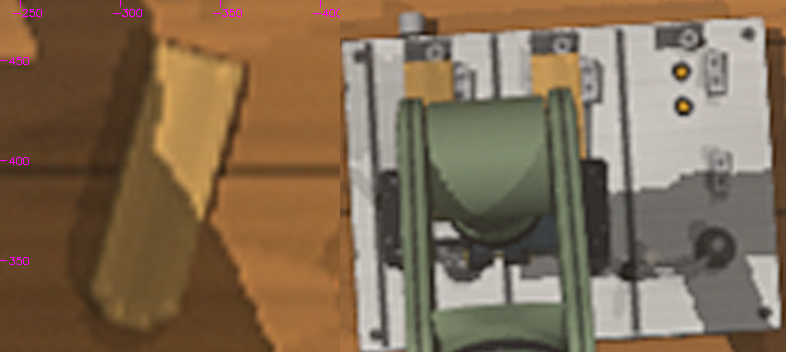

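```bash
python3 -m crank '-0.6 21 -51.9 0 0 0 0;-0.6 21 -51.9 0 0 0 0;-0.6 21 -51.9 0 0 0 0;-0.6 21 -51.9 0 0 0 0;-0.6 21 -51.9 0 0 0 0;-0.6 21 -51.9 0 0 0 0;-0.6 21 -51.9 0 0 0 0;-0.6 0 0 0 0 0 8.4;-0.6 0 0 0 0 0 8.4;-0.6 0 0 0 0 0 0'; python3 -m crank '-0.6 0 0 50 0 0 0;-0.6 0 0 50 0 0 0;-0.6 0 0 20 0 0 0;-0.6 0 0 0 0 0 0;-0.6 0 0 0 0 0 0'
python3 - <<'E'
from h import *
s=grab_frame("side"); cv2.imwrite("pics/p8.png",cv2.resize(s[100:240,230:430],None,fx=4,fy=4))
E
```

```text
time_s: 41.62
ee_pos: [381.4, -324.8, 163.6]
ee_rot: [179.9, -0.1, 166.4]
force: [-0.3, -0.1, 0.3]
gripper_width: 73.4
gripper_force: 0.0
time_s: 42.25
ee_pos: [382.7, -325.5, 45.6]
ee_rot: [-180.0, 0.1, 166.5]
force: [0.9, 0.6, 0.2]
gripper_width: 72.9
gripper_force: 0.0
```

View pics/p8.png

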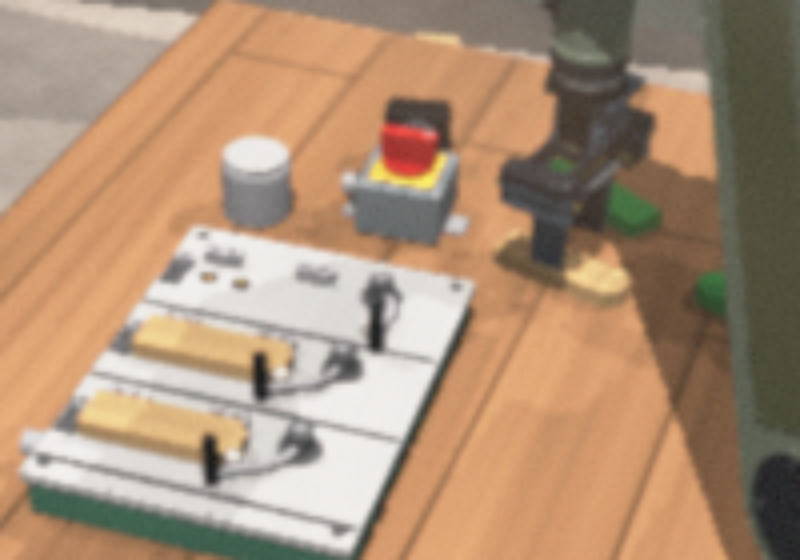

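```bash
python3 -m crank '-0.6 -2.3 0 20 0 0 0;-0.6 0 0 10.5 0 0 0;-0.6 0 0 0 0 0 0;-0.6 0 0 0 0 0 0'; python3 -m crank '1 0 0 0 0 0 0;1 0 0 0 0 0 0;1 0 0 0 0 0 0;1 0 0 0 0 0 0;1 0 0 0 0 0 0;1 0 0 0 0 0 0' 20; python3 -m crank '1 0 0 -25 0 0 0;1 0 0 -50 0 0 0;1 0 0 -50 0 0 0;1 0 0 -20 0 0 0;1 0 0 0 0 0 0;1 0 0 0 0 0 0'
```

```text
time_s: 42.8
ee_pos: [384.7, -326.0, 15.1]
ee_rot: [-180.0, 0.1, 166.4]
force: [0.3, 0.5, 0.0]
gripper_width: 72.8
gripper_force: 0.0
time_s: 43.55
ee_pos: [384.4, -325.7, 14.6]
ee_rot: [-180.0, 0.0, 166.4]
force: [-0.4, -0.0, 2.2]
gripper_width: 43.7
gripper_force: 20.0
time_s: 44.3
ee_pos: [383.7, -325.1, 158.1]
ee_rot: [179.9, -0.1, 166.4]
force: [0.3, -0.5, -0.0]
gripper_width: 43.7
gripper_force: 20.0
```

```bash
python3 -m crank '1 -30.5 42.3 0 0 0 0;1 -30.5 42.3 0 0 0 0;1 -30.5 42.3 0 0 0 0;1 -30.5 42.3 0 0 0 0;1 -30.5 42.3 0 0 0 0;1 -30.5 42.3 0 0 0 0;1 0 0 0 0 0 -8.4;1 0 0 0 0 0 -8.4;1 0 0 0 0 0 0;1 0 0 0 0 0 0'
```

```text
time_s: 45.55
ee_pos: [621.5, -122.2, 158.3]
ee_rot: [180.0, -0.1, -177.0]
force: [-0.6, 0.1, -0.3]
gripper_width: 43.9
gripper_force: 20.0
```

```bash
python3 -m crank '1 0 1 40 0 0 0;1 0 0 35 0 0 0;1 0 0 12 0 0 0;1 0 0 5 0 0 0;1 0 0 0 0 0 0;1 0 0 0 0 0 0';  python3 -m crank '0.6 0 0 0 0 0 0;0.6 0 0 0 0 0 0;0.6 0 0 0 0 0 0;0 0 0 0 0 0 0;0 0 0 0 0 0 0;-0.4 0 0 0 0 0 0;-0.4 0 0 0 0 0 0'
```

```text
time_s: 46.3
ee_pos: [622.8, -121.3, 68.8]
ee_rot: [-180.0, 0.1, -176.8]
force: [0.5, 0.4, -1.0]
gripper_width: 44.0
gripper_force: 20.0
time_s: 47.18
ee_pos: [622.0, -121.2, 67.5]
ee_rot: [-180.0, 0.0, -176.8]
force: [-0.5, -0.0, 0.5]
gripper_width: 62.0
gripper_force: 0.0
```

```bash
python3 -m crank '-0.4 0 0 -20 0 0 0;-0.4 0 0 -40 0 0 0;-0.4 0 0 -33 0 0 0;1 52.9 19.4 0 0 0 0;1 52.9 19.4 0 0 0 0;1 52.9 19.4 0 0 0 0;1 0 0 0 0 0 0;1 0 0 0 0 0 0;1 0 0 0 0 0 0'; python3 -m crank '1 0 0 40 0 0 0;1 0 0 36 0 0 0;1 0 0 0 0 0 0;1 -8 0 0 0 0 0;1 -8 0 0 0 0 0;1 -8 0 0 0 0 0;1 -8 0 0 0 0 0;1 -8 0 0 0 0 0;1 -8 0 0 0 0 0;1 -7 0 0 0 0 0'; python3 -m crank '1 0 0 0 0 0 0;1 0 0 -40 0 0 0;1 0 0 -40 0 0 0;1 0 0 0 0 0 0'
```

```text
time_s: 48.3
ee_pos: [461.9, -72.2, 160.7]
ee_rot: [-180.0, 0.1, -176.8]
force: [0.3, -0.0, -0.4]
gripper_width: 7.0
gripper_force: 0.0
time_s: 49.55
ee_pos: [517.1, -69.4, 85.5]
ee_rot: [-179.9, 0.2, -176.8]
force: [-0.2, -0.2, -0.2]
gripper_width: 0.5
gripper_force: 0.1
time_s: 50.05
ee_pos: [517.9, -69.2, 168.1]
ee_rot: [-179.9, 0.5, -176.8]
force: [-0.4, -0.2, -0.8]
gripper_width: 0.4
gripper_force: 0.0
```

```bash
python3 -m crank '0 -5.1 -49.3 -6 0 0 0;0 -5.1 -49.3 -6 0 0 0;0 -5.1 -49.3 -6 0 0 0;0 -5.1 -49.3 -6 0 0 0;0 -5.1 -49.3 -6 0 0 0;0 -5.1 -49.3 -6 0 0 0;0 0 0 0 0 0 -2;0 0 0 0 0 0 0;0 0 0 0 0 0 0'
python3 - <<'E'
from h import *
t=grab_frame("top"); s=grab_frame("side"); n1=(690,-27.4,3.25)
a=ortho(t,440,720,-200,185,68,1.9)
for i in (-1,0,1):
    c=T(n1,[0,115*i,0])[0]; n=(c[0],c[1],3.25)
    draw(a,T(n,[[0,0,68],[0,44,68],[-128,44,68],[-140,32,68],[-140,12,68],[-128,0,68]]),720,185,68,1.9,(255,0,255))
    b=.708+.2; draw(a,T(n,circ(-181+85*np.cos(b),.5+85*np.sin(b),102,7)),720,185,68,1.9,(0,0,255))
cv2.imwrite("pics/p9.png",a); cv2.imwrite("pics/s9.png",s)
E
```

```text
time_s: 51.18
ee_pos: [562.0, -360.9, 200.1]
ee_rot: [179.9, -0.0, -174.8]
force: [-0.3, 0.3, -0.7]
gripper_width: 45.6
gripper_force: 0.0
```

View pics/p9.png

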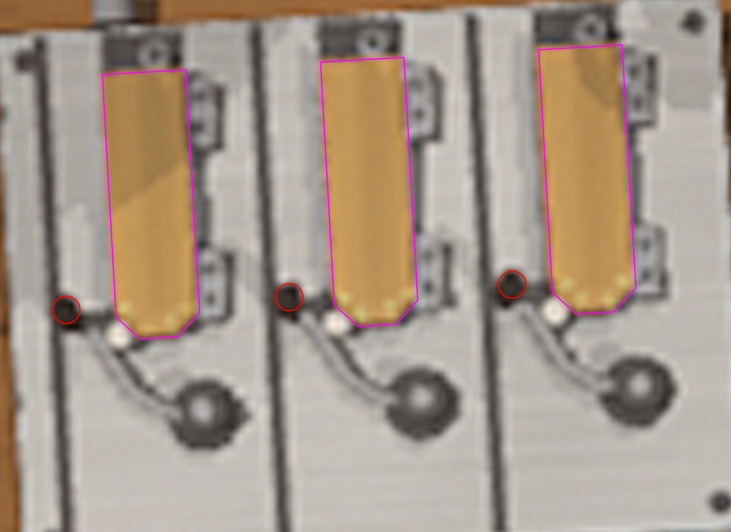

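```bash
python3 -m crank '0 -3 -2 50 0 0 0;0 0 0 45 0 0 0;0 0 0 17 0 0 0;0 0 0 0 0 0 0;0 0 0 0 0 0 0'; python3 -m crank '1 0 0 0 0 0 0;1 0 0 0 0 0 0;1 0 0 0 0 0 0;1 0 0 0 0 0 0;1 0 0 0 0 0 0;1 0 0 0 0 0 0' 25; python3 -m crank '1 0 0 0 0 0 9;1 0 0 0 0 0 9;1 0 0 0 0 0 9;1 0 0 0 0 0 9;1 0 0 0 0 0 9;1 0 0 0 0 0 9;1 0 0 0 0 0 9;1 0 0 0 0 0 9;1 0 0 0 0 0 9;1 0 0 0 0 0 9'; python3 -m crank '1 0 0 0 0 0 0;1 0 0 0 0 0 0;0 0 0 0 0 0 0;0 0 0 0 0 0 0;0 0 0 0 0 0 0;0 0 0 -20 0 0 0;0 0 0 -50 0 0 0;0 0 0 -50 0 0 0;0 0 0 0 0 0 0'
```

```text
time_s: 51.9
ee_pos: [566.6, -364.8, 90.7]
ee_rot: [-179.9, 0.2, -174.8]
force: [0.2, -0.7, 0.3]
gripper_width: 45.5
gripper_force: 0.0
time_s: 52.65
ee_pos: [565.3, -362.8, 88.9]
ee_rot: [179.9, -0.0, -174.8]
force: [-0.4, 6.1, 4.7]
gripper_width: 14.1
gripper_force: 25.0
time_s: 53.9
ee_pos: [564.8, -363.4, 88.9]
ee_rot: [-179.9, -0.1, 94.9]
force: [-0.6, 4.9, 4.9]
gripper_width: 13.8
gripper_force: 25.0
time_s: 55.02
ee_pos: [567.4, -365.8, 213.7]
ee_rot: [179.5, 0.4, 95.2]
force: [0.3, 0.9, -0.9]
gripper_width: 45.8
gripper_force: 0.0
```

```bash
python3 -m crank '0 4.4 -50 0 0 0 0;0 4.4 -50 0 0 0 0;0 4.4 -50 0 0 0 0;0 0 0 0 0 0 0;0 0 0 0 0 0 0'
python3 - <<'E'
from h import *
t=grab_frame("top"); s=grab_frame("side")
cv2.imwrite("pics/p10.png",np.hstack([cv2.resize(t[90:250,110:510],(600,240)),np.zeros((240,0,3),np.uint8)])); 
cv2.imwrite("pics/p10.png",np.vstack([cv2.resize(t[90:250,110:510],(750,300)),cv2.resize(s[90:210,200:500],(750,300))]))
E
```

```text
time_s: 55.65
ee_pos: [415.2, -364.8, 208.1]
ee_rot: [180.0, 0.0, 95.2]
force: [0.7, -0.3, 0.5]
gripper_width: 45.7
gripper_force: 0.0
```

View pics/p10.png

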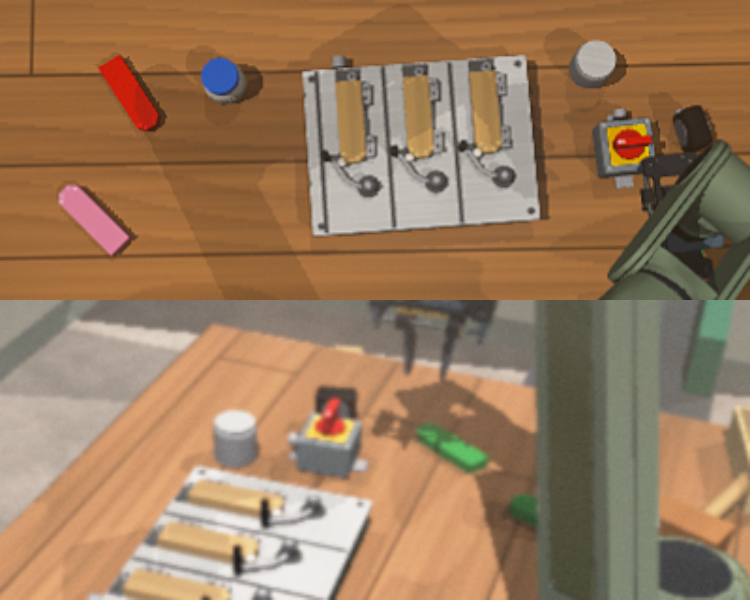

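The last picture shows the handle back along y (ON, at about (630,143)), all three pickets held in their nests, and the bystanders undisturbed.

```bash
python3 -c "
from workcell import env
print(env.job_done())"
```

```text
the job is handed in; nothing more can be done
None
```

I turned the isolator off first, loaded all three pickets (home against stop and fence, arms pressing), turned the isolator back on, left the other things on the bench alone, and handed the job in at about 56 s; no verdict was returned.

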